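Unlock the vial reader's eccentric cam and push the sample carriage home

TASK

The vial reader's sample carriage is locked by the round brass eccentric cam ahead of its roller. Push the cam's upright red peg round, either way, until the cam's low side faces the roller squarely, so that the peg points straight away from the carriage; only after that push the carriage by its blue thumb plate fully home against its stop. Leave the vial standing in its socket and do not disturb the other things on the bench.

Things in the scene. Friction and masses are not known exactly. Their poses are not given: they have to be found in the camera images.
- reader: the vial reader, fixed to the bench on an aluminium plate 275 x 120 x 10 mm. Origin: on the bench surface directly under the cam's vertical pivot axis; z up; +x is the direction in which the carriage is pushed (the carriage lies on the -x side of the cam). Within 80 mm of the pivot nothing fixed but the peg rises more than 34 mm above the bench.
- optics (a point): point midway between two black optic blocks, which stand 36 mm either side of the carriage's centre line, 28 mm long along it, tops 52 mm above the bench (this point is 52 mm up, 97 mm to the reader's -x). Behind the +y block stands a cream housing 50 mm tall, from 175 to 85 mm to the reader's -x and 36 to 111 mm to its +y.
- cam (a joint): cam angle, rad, counter-clockwise positive from above. 0: high side to the carriage roller (peg to the reader's -x). +pi or -pi: low side to the roller (peg to the reader's +x), the low point, the same either way. It starts within 1.7 of 0, on either side, can overrun the low point up to stops at +3.8 and -3.8, and friction keeps it where it is left; about 5 N at the peg turns it.
- cam_low (a point): the cam's green low-side mark, opposite the peg, 14 mm from the pivot axis, 28 mm above the bench. The cam is a brass disc 64 mm across set 14 mm off its pivot, top 28 mm above the bench; a red lever 16 mm wide, top 34 mm above the bench, lies on it from the pivot to the peg on its high side.
- cam_peg (a point): middle of the cam's red upright peg, 55 mm above the bench. The peg is 14 mm across, stands from 34 to 76 mm above the bench; its centre line runs 48 mm from the pivot axis.
- carriage (a joint): travel of the sample carriage along the reader's +x, m: 0 at the start, 0.040 fully home against its stop. The roller at its nose meets the cam's rim: with the high side facing it is blocked after about 0.013; only with the low side facing can it go home. It slides with about 3 N of friction and stays where it is left.
- thumb_plate (a point): centre of the rear (-x) face of the carriage's upright blue thumb plate, 40 mm above the bench; the plate is 50 mm wide (reader's y), 6 mm thick, from 12 to 65 mm above the bench. At the start it lies 176 mm to the reader's -x from the cam axis; it moves with the carriage. Socket and vial are on its +x side.
- vial_mid (a point): middle of the loose amber sample vial with a yellow cap, 25 mm across, 54 mm tall (20 to 74 mm above the bench). It stands with about 1 mm of play in the carriage's open square socket, 39 mm ahead of the thumb plate's rear face, and rides along; it is not to be lifted or tipped.
- vial_rack: a white rack of yellow-capped vials fixed to the bench, 110 x 160 mm, 50 mm tall; bystander, origin under its centre
- strip_tube_a: an upright white test-strip tube with coloured bands and a black cap, 36 mm across, 103 mm tall; loose bystander, origin at the centre of its underside
- strip_tube_b: a second such tube with blue and green bands, 36 mm across, 103 mm tall; loose bystander, origin at the centre of its underside
- sample_jar: an upright clear sample jar with a red cap, 52 mm across, 65 mm tall; loose bystander, origin at the centre of its underside
- timer: a flat grey bench timer with yellow keys, 100 x 65 x 18 mm; loose bystander, origin at the centre of its underside
- cup: a paper cup, 72 mm across, 80 mm tall; loose bystander, origin at the centre of its underside

How it is judged:
By the outcome, as a careful person would: the job done as asked, in the order asked, and still so for the second after the job is handed in, with the robot touching nothing.
It also fails if it takes over 64 s, if anything falls off the work surface, if the arm or the gripper's body presses on something with over 40 N, if the wrist force passes 120 N, or if a joint passes its speed limit or range.

ROBOT

A 6-joint arm with a two-finger parallel gripper is mounted at the origin on the work surface. World frame = base frame: x ahead of the robot, y to its left, z up, the work surface at z = 0. Lengths are in m, angles in rad, forces in N, time in s.
With the tool pointing down it reaches from about 0.375 to 0.9 m from the base axis. Payload 3.1 kg.
Tool frame: the origin (TCP) lies between the finger pads; the fingertips stand 25 mm ahead of it and the grasp point (between the pads) lies 6 mm ahead of it; x points along the fingers, y is the direction in which the jaws open and shut, and the axes are right-handed (so a half turn about x gives the same grasp; the last joint's range is limited). The gripper opens to 85 mm and grips with 20 to 120 N. Pads are 22 mm wide; open, the fingers measure 114 mm over their backs; the gripper's body (76 mm by 85 mm) begins 54 mm behind the grasp point. The pads swing forward as they close: fully open they stand 13 mm farther back than shut.
Start: joints at [1.083, 0.527, 1.433, -0, 1.181, -0.178], TCP at [0.191, 0.595, 0.256] pointing down, gripper open.
Joint ranges: [-3.08, 3.08], [-0.75, 2.2], [0.22, 2.44], [-1.43, 4.57], [0, 2.65], [-2.85, 2.85]. Speed limits (rad/s): [2.79, 2.79, 3.14, 3.14, 3.14, 3.14].

INTERFACE

Orientations are given as a unit quaternion [x, y, z, w].
In Python, from station import manip, viewer, workorder gives the robot as it stands.
- The arm moves only by the shell command python3 -m crank 'ROWS' [FORCE]. ROWS is JSON, one flat list of numbers, 5 for each row, row after row: the opening, from 0 (shut) to 1 (fully open), then the shift along the world's x, y, z in mm, then the turn about the world's z in rad. A call has 1 to 10 rows; each row is the pose to reach, as a shift and turn from the pose commanded when the call began; what a row does not reach only later rows make up. A row lasts 1/8 s, in which the tool goes at most 62.5 mm and 10.7 degrees, less where a joint would pass 70% of its speed; a pose out of reach is approached as far as the arm can. A call with a gripper value outside its range is refused whole. The fingers move at their own pace and stop on an object; FORCE is the grip in N (left out, the last holds). Time passes only in rows, so rows that repeat a pose let the fingers close. It gives the time, the measured TCP pose, the force and the opening at its end, in the units of the state.
- manip.sense(): the state, without advancing time (a new reading comes with each control period).
- viewer.snapshot(name): name is "side" or "top" or "wrist"; returns a dict with "img" (400x640x3 uint8, red, green, blue), "range_z" (400x640 float32, m along the optical axis (not along the pixel's ray), 0 where there is no reading), "fx", "fy", "cx", "cy" (pixels), "k1" (the pictures are not rectified: a ray, as slopes to the right and down, at radius r is drawn at 1 + k1 r^2 times it, then the intrinsics apply), "origin" and "attitude" of the camera in the world. Camera axes: x right, y down, z forward; pixel columns grow to the right and rows downward; lengths in m; the calibration is good to about 2 mm. A picture is of the moment at which its call begins.
- workorder.sign_off(): hands the job in, once; it reports no verdict.
The state is a dict: "t": time; "q": joint angles; "qd": joint speeds; "tau": joint torques, N m; "tcp_pos": TCP position; "tool_rot": TCP orientation; "force": force on the tool from outside, world axes, zero at the start; "ft_torque": the same for the moment, N m; "finger_gap": opening from 0.0 (shut) to 1.0 (fully open).
Only numpy, scipy, OpenCV 4.12 (cv2) and the standard library are available. Lean on these libraries where they do the work, as an engineer would, in place of code of your own. Each camera call takes 0.05 s, during which the arm holds its last target.

## Working session

There is one attempt and no reset: what is moved stays moved. The work goes in short steps, Python scripts to look and compute and a shell command to move; the robot and the scene stay as the last step left them, time stands still between calls to the robot, and variables do not carry over. Pictures are saved under pics/ and viewed, and the job is handed in when it is done.

```bash
ls; mkdir -p pics
cat > h.py <<'E'
import numpy as np, cv2
from station import manip, viewer, workorder
from scipy.spatial.transform import Rotation as R
def snap(n,f):
    s=viewer.snapshot(n); cv2.imwrite('pics/'+f+'.png',s['img'][:,:,::-1]); 
    np.save('pics/'+f+'.npy',s,allow_pickle=True); return s
def load(f): return np.load('pics/'+f+'.npy',allow_pickle=True).item()
def rot(s):
    a=np.array(s['attitude'],float)
    return a if a.shape==(3,3) else R.from_quat(a).as_matrix()
def ray(s,u,v):
    K=np.array([[s['fx'],0,s['cx']],[0,s['fy'],s['cy']],[0,0,1.]])
    p=cv2.undistortPoints(np.array([[[u,v]]],float),K,np.array([s['k1'],0,0,0.]))[0,0]
    return rot(s)@np.array([p[0],p[1],1.])
def atz(s,u,v,z):
    d=ray(s,u,v);o=np.array(s['origin']);return o+d*(z-o[2])/d[2]
def dep(s,u,v):
    return np.array(s['origin'])+ray(s,u,v)*s['range_z'][int(round(v)),int(round(u))]
def crop(f,x0,y0,x1,y1,k,out):
    i=cv2.imread('pics/'+f+'.png')[y0:y1,x0:x1]; cv2.imwrite('pics/'+out+'.png',cv2.resize(i,None,fx=k,fy=k,interpolation=cv2.INTER_CUBIC))
E
python3 - <<'E'
from h import *
for n in('top','side'):
    s=snap(n,n+'0'); print(n,{k:s[k] for k in s if k not in('img','range_z')})
print(manip.sense())
E
```

```text
pics
top {'fx': 379.93525224791046, 'fy': 379.93525224791046, 'cx': 321.95259259367526, 'cy': 204.61052951805812, 'k1': 0.0176941512071857, 'origin': array([0.22927241, 0.00473187, 1.5224483 ]), 'attitude': array([-0.68222725,  0.72399699, -0.07580521,  0.0681755 ])}
side {'fx': 373.6284688952503, 'fy': 373.6284688952503, 'cx': 327.30596187242065, 'cy': 200.63186541257494, 'k1': -0.08413462533018812, 'origin': array([ 0.28289742, -0.71473421,  0.88745163]), 'attitude': array([ 0.92164251, -0.14465153,  0.0577319 , -0.35541251])}
{'t': 0.1, 'q': array([ 1.08250531e+00,  5.28368280e-01,  1.43379545e+00, -8.06174572e-06,
        1.18140184e+00, -1.78498569e-01]), 'qd': array([-0.00023024, -0.00216277, -0.00219935, -0.00100998, -0.00153563,
       -0.00049754]), 'tau': array([-1.61107137e-04, -4.43304420e+01, -1.78585160e+01, -2.34620193e-04,
        3.88831730e-03,  2.27171370e-05]), 'tcp_pos': array([0.19022214, 0.59471257, 0.25542768]), 'tool_rot': array([ 0.10842961,  0.69886658, -0.10974957,  0.69841503]), 'force': array([-0.10850538, -0.19857594,  0.70227713]), 'ft_torque': array([ 0.00157471, -0.01116919, -0.01203624]), 'finger_gap': 1.000221139928857}
```

View pics/top0.png

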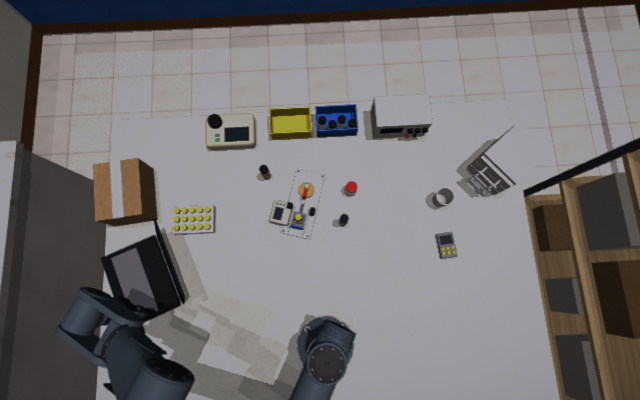

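View pics/side0.png

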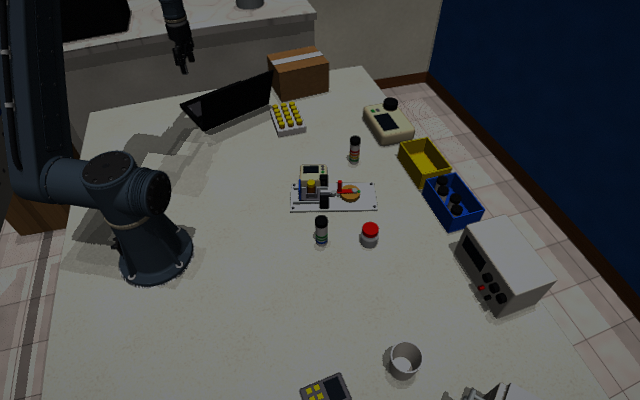

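```bash
python3 -c "
from h import *
crop('top0',240,150,380,255,5.7,'top0c'); crop('side0',270,125,400,260,4.4,'side0c')"
```

```text
(no output)
```

View pics/top0c.png

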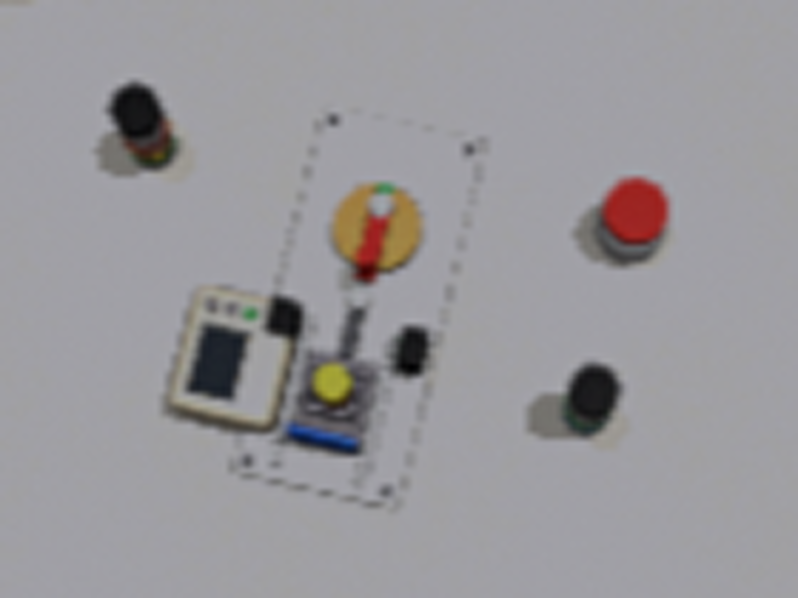

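View pics/side0c.png

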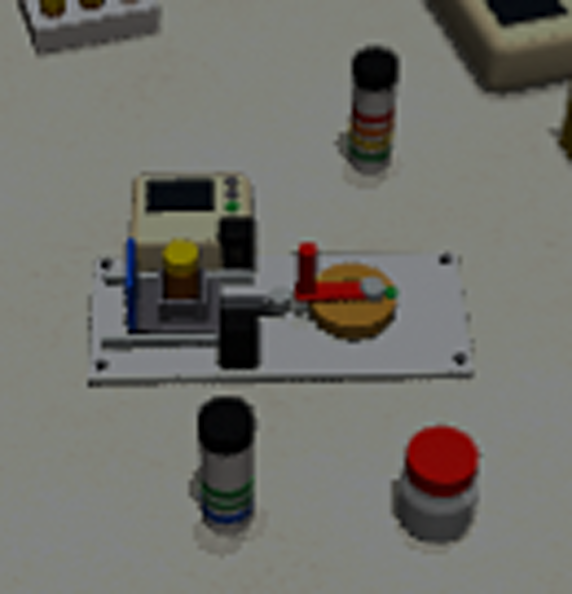

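The top crop shows the cam disc around (378,227), pivot cap (381,203), green mark (385,188), peg top about (366,270), and thumb plate from (290,430) to (358,447). Plate bolts are at (333,119), (469,149), (246,460) and (386,491).

Run:
```python
from h import *
s=load('top0'); np.set_printoptions(precision=4,suppress=True)
def c(u,v): return 240+u/5.7-.4,150+v/5.7-.4
P={}
for n,u,v,z in [('b1',333,119,.012),('b2',469,149,.012),('b3',246,460,.012),('b4',386,491,.012),('piv',381,203,.035),('disc',378,227,.028),('green',385,188,.028),('pegtop',366,270,.076),('vial',332,383,.074),('thL',290,430,.065),('thR',358,447,.065),('cornerTL',322,111,.01),('TR',486,141,.01),('BL',234,474,.01),('BR',396,507,.01),('tubeB cap',594,392,.103),('tubeA cap',137,110,.103),('jar',635,210,.065),('optL',284,317,.052),('optR',411,350,.052)]:
    P[n]=atz(s,*c(u,v),z); print(n,P[n],dep(s,*c(u,v)))
d=(P['b1']+P['b2']-P['b3']-P['b4']);print('yaw',np.degrees(np.arctan2(d[1],d[0])))
t=load('side0')
def c(u,v): return 270+u/4.4-.4,125+v/4.4-.4
for n,u,v,z in [('piv',372,288,.035),('pegtop',308,247,.076),('green',392,292,.028),('vialcap',181,254,.074),('b1',446,258,.012),('b2',460,358,.012),('b3',107,263,.012),('b4',101,365,.012),('tubeBcap',225,425,.103),('jar',441,460,.065)]:
    P[n]=atz(t,*c(u,v),z); print(n,P[n])
d=(P['b1']+P['b2']-P['b3']-P['b4']);print('yaw',np.degrees(np.arctan2(d[1],d[0])))
```

```text
b1 [0.6908 0.0691 0.012 ] [0.6911 0.0691 0.0109]
b2 [ 0.6625 -0.0281  0.012 ] [ 0.662  -0.028   0.0138]
b3 [0.4455 0.1417 0.012 ] [0.4457 0.1419 0.0106]
b4 [0.4179 0.0448 0.012 ] [0.4169 0.0446 0.0196]
piv [0.6199 0.0371 0.035 ] [0.6201 0.0371 0.0341]
disc [0.6043 0.0402 0.028 ] [0.6016 0.04   0.0386]
green [0.6326 0.0338 0.028 ] [0.6297 0.0336 0.0388]
pegtop [0.5625 0.0489 0.076 ] [0.567  0.0495 0.0561]
vial [0.4858 0.0759 0.074 ] [0.4858 0.0759 0.0737]
thL [0.4567 0.1063 0.065 ] [0.4568 0.1064 0.0641]
thR [0.4423 0.0608 0.065 ] [0.4475 0.0621 0.0297]
cornerTL [0.6979 0.0768 0.01  ] [0.6987 0.077  0.0075]
TR [ 0.6684 -0.0408  0.01  ] [ 0.6723 -0.0412 -0.0035]
BL [0.4364 0.1507 0.01  ] [ 0.4379  0.1517 -0.0008]
BR [0.4065 0.0384 0.01  ] [0.4072 0.0386 0.0035]
tubeB cap [ 0.4643 -0.099   0.103 ] [ 0.465  -0.0993  0.0986]
tubeA cap [0.6771 0.1982 0.103 ] [0.6778 0.1985 0.1009]
jar [ 0.5967 -0.1394  0.065 ] [ 0.5962 -0.1392  0.0668]
optL [0.538 0.108 0.052] [0.5387 0.1082 0.0487]
optR [0.5095 0.0214 0.052 ] [0.5097 0.0214 0.0514]
yaw -16.54713307019673
piv [0.6185 0.0371 0.035 ]
pegtop [0.5737 0.0519 0.076 ]
green [0.6336 0.0352 0.028 ]
vialcap [0.4875 0.0743 0.074 ]
b1 [0.6917 0.0698 0.012 ]
b2 [ 0.6629 -0.0262  0.012 ]
b3 [0.4477 0.1422 0.012 ]
b4 [0.4182 0.0451 0.012 ]
tubeBcap [ 0.4645 -0.1045  0.103 ]
jar [ 0.595  -0.1439  0.065 ]
yaw -16.386674531127323
```

Run:
```python
from h import *
s=manip.sense(); M=R.from_quat(s['tool_rot']).as_matrix(); print(M.round(3)); print('yaw of tool y',np.degrees(np.arctan2(M[1,1],M[0,1])))
p=s['tcp_pos']; yaw=np.radians(-16.3); ex=np.array([np.cos(yaw),np.sin(yaw)]); piv=np.array([.619,.037])
for r in(-48,-10,48): 
  t=piv+ex*r/1000; print(r,t,(t-p[:2])*1000)
```

```text
[[-0.001  0.305  0.952]
 [-0.002  0.952 -0.305]
 [-1.    -0.002 -0.   ]]
yaw of tool y 72.25039477406078
-48 [0.57292935 0.050472  ] [ 382.70720999 -544.24056723]
-10 [0.60940195 0.03980667] [ 419.17981109 -554.90590217]
48 [0.66507065 0.023528  ] [ 474.84851802 -571.18457129]
```

```bash
python3 -m crank '[0.5,50,-70,0,0.025, 0.5,85,-119,0,0.025, 0.5,120,-168,0,0.025, 0.5,155,-217,0,0.025, 0.5,190,-266,0,0.025, 0.5,225,-315,0,0.025, 0.5,260,-364,0,0.025, 0.5,295,-413,0,0.025, 0.5,330,-462,0,0.025, 0.5,365,-520,0,0.025]'; python3 -m crank '[0.5,18,-24,0,0, 0.5,18,-24,0,0,0.5,18,-24,0,0,0.5,18,-24,0,0]'; python3 -c "
from h import *
s=snap('wrist','w0');print(s['origin'],manip.sense()['q'],manip.sense()['force'],manip.sense()['tcp_pos'])"
```

```text
t: 1.35
tcp_pos: [0.551, 0.0824, 0.256]
tool_rot: [0.101, 0.7, -0.1, 0.7]
force: [-0.2, 0.5, 0.4]
finger_gap: 0.502
t: 1.85
tcp_pos: [0.567, 0.0615, 0.2562]
tool_rot: [0.1, 0.7, -0.1, 0.7]
force: [0.7, -0.2, 0.2]
finger_gap: 0.505
[0.50288314 0.07985136 0.37504584] [-8.79111243e-02  4.54202159e-01  1.57142052e+00  1.86999674e-04
  1.11671914e+00 -1.37582747e+00] [-0.46621255  0.42896768  0.06546217] [0.56712152 0.06149102 0.25630698]
```

View pics/w0.png

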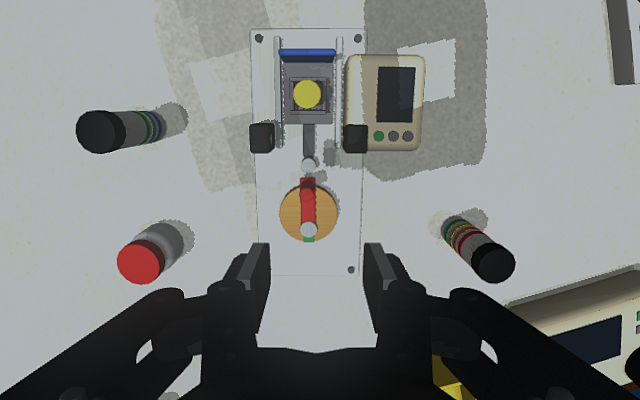

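```bash
python3 -c "
from h import *
crop('w0',240,20,380,160,4,'w0a'); crop('w0',240,150,380,290,4,'w0b')"
```

```text
(no output)
```

View pics/w0a.png

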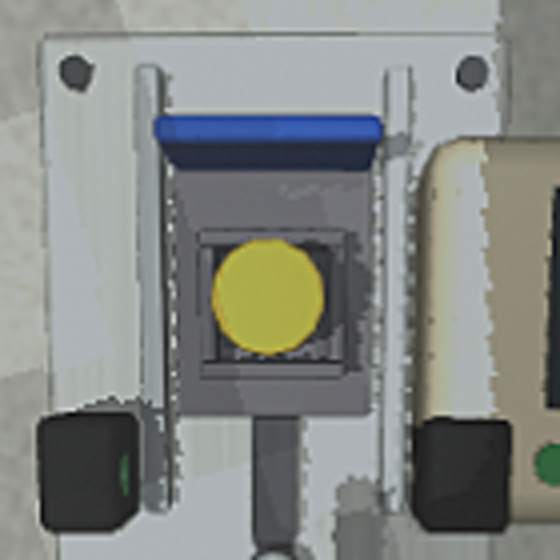

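View pics/w0b.png

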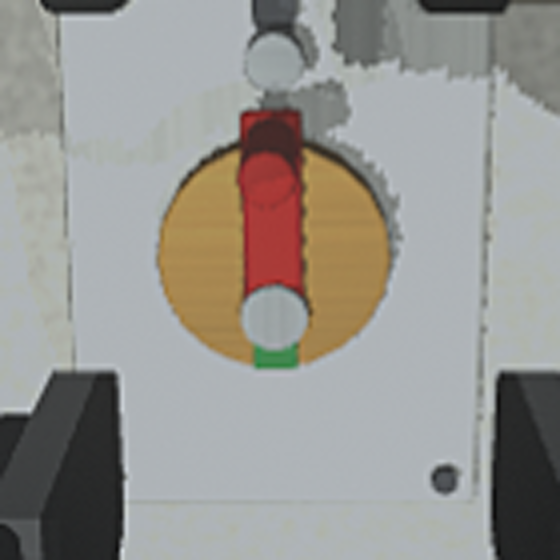

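Crops: vial cap centre (267,296)a, thumb plate top rear edge (157..382,118)a, optic tops ≈(88,470)/(462,472)a; pivot cap (274,317)b, peg top disc (268,182)b, green mark (276,358)b, bolt (445,479)b.

Run:
```python
from h import *
np.set_printoptions(precision=4,suppress=True)
s=load('w0'); P={}
for n,u,v,z,o in [('b3',472,73,.012,20),('b4',76,73,.012,20),('b1?',445,479,.012,150),('thL',157,117,.065,20),('thR',382,117,.065,20),('vial',267,296,.074,20),('piv',274,317,.036,150),('peg',268,182,.076,150),('pegleverend',271,113,.034,150),('green',276,358,.028,150),('roller',275,60,.03,150)]:
    a=240+u/4-.4,o+v/4-.4
    P[n]=atz(s,*a,z); print(n,P[n],dep(s,*a))
def ang(d):return np.degrees(np.arctan2(d[1],d[0]))
print('yaw bolts',ang(P['b1?']-P['b3']),'y axis-90',ang(P['b3']-P['b4'])-90,'th',ang(P['thL']-P['thR'])-90,ang(P['thR']-P['thL'])-90)
print('piv->peg',ang(P['peg']-P['piv']),np.linalg.norm((P['peg']-P['piv'])[:2]),'green->piv',ang(P['green']-P['piv']))
print('vial->piv',ang(P['piv']-P['vial']),np.linalg.norm((P['piv']-P['vial'])[:2]))
```

```text
b3 [0.445  0.1401 0.012 ] [0.4453 0.1398 0.0139]
b4 [0.4169 0.0442 0.012 ] [0.4175 0.0444 0.0144]
b1? [0.6899 0.0685 0.012 ] [0.6892 0.0686 0.0134]
thL [0.4431 0.0634 0.065 ] [0.4432 0.0635 0.0655]
thR [0.4568 0.1102 0.065 ] [0.4489 0.1154 0.0116]
vial [0.4864 0.0757 0.074 ] [0.4865 0.0757 0.0756]
piv [0.6182 0.0372 0.036 ] [0.6175 0.0374 0.0381]
peg [0.5726 0.0503 0.076 ] [0.5725 0.0503 0.0763]
pegleverend [0.5649 0.0522 0.034 ] [0.5646 0.0523 0.0357]
green [0.6326 0.0332 0.028 ] [0.6322 0.0334 0.0292]
roller [0.5525 0.0568 0.03  ] [0.5526 0.0568 0.0292]
yaw bolts -16.28623118372688 y axis-90 -16.309684378054413 th -196.31421024217946 -16.314210242179485
piv->peg 163.94634732438172 0.04746290050959431 green->piv -15.190543450650226
vial->piv -16.301834192337015 0.13733421987356279
```

```bash
python3 -m crank '[0.5,5.4,-11.2,0,0, 0.5,5.4,-11.2,-50,0, 0.5,5.4,-11.2,-100,0, 0.5,5.4,-11.2,-140,0, 0.5,5.4,-11.2,-170,0, 0.5,5.4,-11.2,-190,0, 0.5,5.4,-11.2,-190,0, 0.5,5.4,-11.2,-190,0]' 20; python3 -c "
from h import *
s=snap('wrist','w1');print(manip.sense()['q'],manip.sense()['force'],manip.sense()['tcp_pos'])"
```

```text
t: 2.9
tcp_pos: [0.5742, 0.0488, 0.067]
tool_rot: [0.1, 0.699, -0.1, 0.701]
force: [-0.1, -0.5, 0.3]
finger_gap: 0.498
[-1.08951268e-01  7.36328988e-01  1.69152115e+00 -1.60759271e-04
  7.11438469e-01 -1.39500396e+00] [-0.19329401 -0.89054756 -0.52768446] [0.57440608 0.04880231 0.06738253]
```

View pics/w1.png

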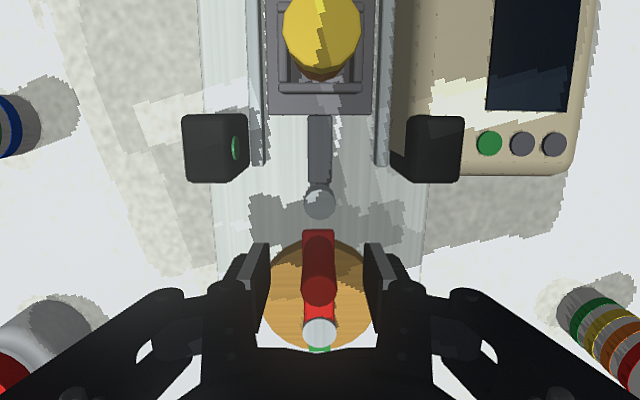

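The red peg (319,285) is between the pads, which are at x≈262 and 372; close now.

```bash
python3 -m crank '[0,-1.5,1.5,0,0, 0,-1.5,1.5,0,0, 0,-1.5,1.5,0,0, 0,-1.5,1.5,0,0, 0,-1.5,1.5,0,0, 0,-1.5,1.5,0,0]' 20;  python3 - <<'E'
import numpy as np
# arc plan: world direction from peg start, clockwise
r=48;th0=np.radians(163.7);P0=np.array([np.cos(th0),np.sin(th0)])*r
for d in range(10,190,10):
    a=th0-np.radians(d);x=np.array([np.cos(a),np.sin(a)])*r-P0;print(d,x.round(1),round(-np.radians(d),3))
E
```

```text
t: 3.7
tcp_pos: [0.5721, 0.0505, 0.0672]
tool_rot: [0.1, 0.7, -0.1, 0.7]
force: [-2.2, -0.2, 6.4]
finger_gap: 0.156
10 [3.  7.8] -0.175
20 [ 7.4 14.9] -0.349
30 [12.9 21.2] -0.524
40 [19.4 26.5] -0.698
50 [26.8 30.5] -0.873
60 [34.7 33.2] -1.047
70 [43.  34.4] -1.222
80 [51.3 34.2] -1.396
90 [59.5 32.6] -1.571
100 [67.3 29.6] -1.745
110 [74.5 25.2] -1.92
120 [80.8 19.7] -2.094
130 [86.  13.2] -2.269
140 [90.   5.8] -2.443
150 [92.7 -2.1] -2.618
160 [ 94.  -10.4] -2.793
170 [ 93.8 -18.7] -2.967
180 [ 92.1 -26.9] -3.142
```

```bash
python3 -m crank '[0,3,7.8,2,-0.175, 0,7.4,14.9,2,-0.349, 0,12.9,21.2,2,-0.524, 0,19.4,26.5,2,-0.698, 0,19.4,26.5,2,-0.698, 0,19.4,26.5,2,-0.698]'; python3 -c "
from h import *
s=snap('wrist','w2');snap('top','t2');print(manip.sense()['q'],manip.sense()['force'],manip.sense()['tcp_pos'])"
```

```text
t: 4.45
tcp_pos: [0.5907, 0.0768, 0.0675]
tool_rot: [0.333, 0.624, -0.333, 0.623]
force: [0.7, -1.6, -8.1]
finger_gap: 0.151
[-5.81044354e-02  7.52487487e-01  1.63840566e+00  6.83272329e-05
  7.51965458e-01 -6.47298612e-01] [ 0.71795653 -0.80143842 -9.27786336] [0.59075459 0.0768362  0.06748589]
```

View pics/w2.png

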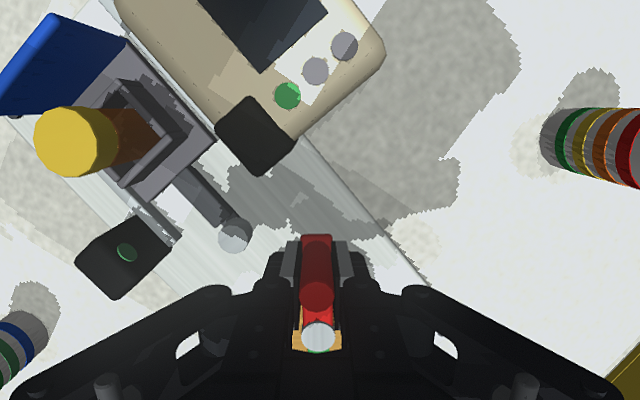

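The peg is held at about (318,290) between the pads, and cam and tool are turning together. I'll continue along the arc.

```bash
python3 -m crank '[0,7.4,4,-1,-0.175, 0,15.3,6.7,-1,-0.349, 0,23.6,7.9,-1,-0.524, 0,31.9,7.7,-1,-0.698, 0,40.1,6.1,-1,-0.873, 0,47.9,3.1,-1,-1.047, 0,55.1,-1.3,-1,-1.222, 0,61.4,-6.8,-1,-1.396, 0,61.4,-6.8,-1,-1.396, 0,61.4,-6.8,-1,-1.396]'; python3 -m crank '[0,5.2,-6.5,0,-0.175, 0,9.2,-13.9,0,-0.349, 0,11.9,-21.8,0,-0.524, 0,13.2,-30.1,0,-0.698,0,13,-38.4,0,-0.873, 0,13,-38.4,0,-0.873, 0,13,-38.4,0,-0.873]'; python3 -c "
from h import *
s=snap('wrist','w3');print(manip.sense()['q'],manip.sense()['force'],manip.sense()['tcp_pos'])"
```

```text
t: 5.8
tcp_pos: [0.6521, 0.0709, 0.0674]
tool_rot: [-0.656, -0.264, 0.656, -0.263]
force: [-1.4, 3.7, -1.0]
finger_gap: 0.159
t: 6.68
tcp_pos: [0.6655, 0.0324, 0.0674]
tool_rot: [-0.706, 0.038, 0.706, 0.039]
force: [-1.4, 3.1, -2.8]
finger_gap: 0.156
[-1.18991258e-01  8.16202924e-01  1.44700702e+00  9.50126739e-04
  8.78696658e-01  1.56011816e+00] [-1.54036786  4.31361715 -2.26179815] [0.66551062 0.03242483 0.06739203]
```

View pics/w3.png

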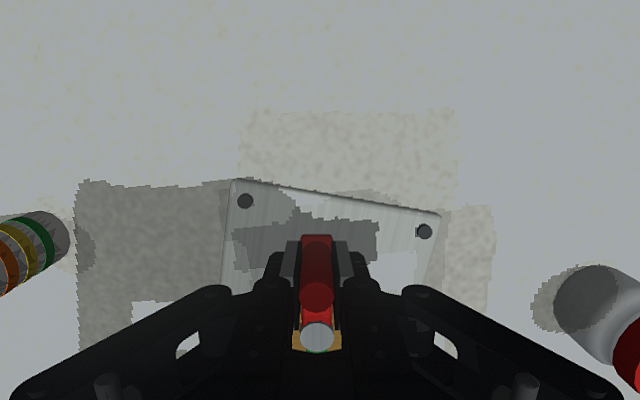

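```bash
python3 -m crank '[0,-1.5,-8.9,0,-0.175, 0,-1.5,-8.9,0,-0.175, 0,-1.5,-8.9,0,-0.175, 0,-1.5,-8.9,0,-0.175]'; python3 -c "
from h import *
m=manip.sense();print(m['q'],m['force'],m['tcp_pos']);d=m['tcp_pos'][:2]-[.6182,.0371];print(np.degrees(np.arctan2(d[1],d[0])),np.hypot(*d)); M=R.from_quat(m['tool_rot']).as_matrix();print(np.degrees(np.arctan2(M[1,1],M[0,1])))"
```

```text
t: 7.22
tcp_pos: [0.6639, 0.0238, 0.0674]
tool_rot: [-0.7, 0.1, 0.7, 0.1]
force: [-1.5, 5.3, -2.0]
finger_gap: 0.155
[-1.32474256e-01  8.14344550e-01  1.45233439e+00  1.29869695e-03
  8.75551281e-01  1.72152642e+00] [-1.52759267  5.30121448 -1.99831293] [0.66390384 0.02378622 0.06739638]
-16.24112963971083 0.047603546451834455
-106.27411712170814
```

```bash
python3 -m crank '[0.5,0,0,0,0, 0.5,0,0,0,0, 0.5,0,0,0,0, 0.5,0,0,50,0, 0.5,0,0,100,0, 0.5,0,0,150,0, 0.5,0,0,190,0, 0.5,-20,5,190,0, 0.5,-40,10,190,0, 0.5,-40,10,190,0]'; python3 -c "
from h import *
s=snap('wrist','w4');m=manip.sense();print(m['force'],m['tcp_pos'])"
```

```text
t: 8.48
tcp_pos: [0.6232, 0.033, 0.2577]
tool_rot: [-0.7, 0.1, 0.7, 0.1]
force: [-0.1, 0.1, -0.2]
finger_gap: 0.502
[-1.06094114 -0.05126075  0.34400666] [0.62444177 0.03268431 0.25774985]
```

View pics/w4.png

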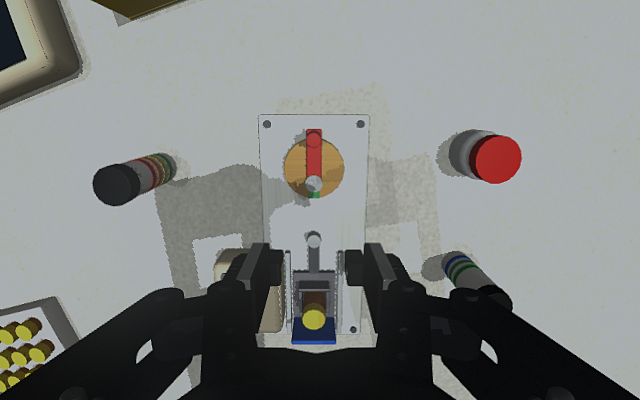

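```bash
python3 -c "
from h import *
crop('w4',250,105,380,235,4.4,'w4b')"
```

```text
(no output)
```

View pics/w4b.png

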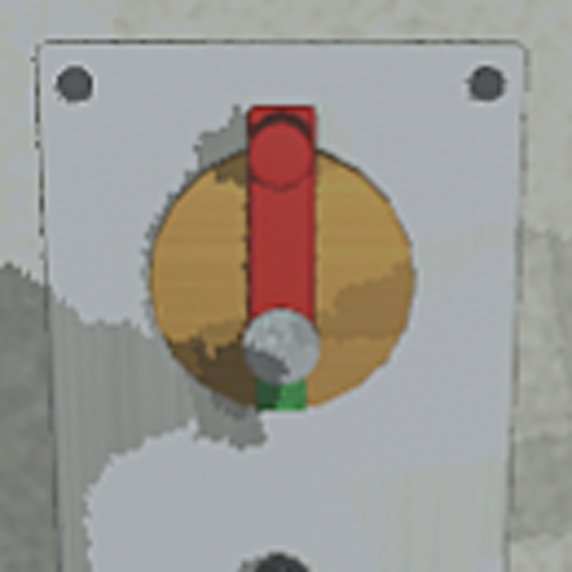

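Peg top (281,150), pivot cap (282,346), green mark (281,393), bolts (75,84)/(487,83): the lever lies along the reader axis by eye. Checking numerically.

Run:
```python
from h import *
np.set_printoptions(precision=4,suppress=True)
s=load('w4'); P={}
for n,u,v,z in [('bL',75,84,.012),('bR',487,83,.012),('piv',282,346,.036),('peg',281,150,.076),('end',281.5,107,.034),('green',281,410,.028)]:
    P[n]=atz(s,250+u/4.4-.4,105+v/4.4-.4,z); print(n,P[n])
def ang(d):return np.degrees(np.arctan2(d[1],d[0]))
print('yaw',ang(P['bL']-P['bR'])-90,'peg',ang(P['peg']-P['piv']),'end',ang(P['end']-P['piv']),'g',ang(P['piv']-P['green']))
p=np.array([.6182,.0371]);e=np.array([np.cos(np.radians(16.3)),-np.sin(np.radians(16.3))]);m=manip.sense()['tcp_pos'][:2]
for r in(-230,-200,-187):print(r,p+e*r/1000,((p+e*r/1000)-m)*1000, np.hypot(*(p+e*r/1000)))
print(e*40)
```

```text
bL [0.6896 0.0682 0.012 ]
bR [ 0.6617 -0.0278  0.012 ]
piv [0.618  0.0367 0.036 ]
peg [0.665  0.0228 0.076 ]
end [0.6712 0.0212 0.034 ]
green [0.6011 0.042  0.028 ]
yaw -16.18575018606637 peg -16.484150508759583 end -16.279065461427518 g -17.378681891616417
-230 [0.3974 0.1017] [-226.997   68.969] 0.4102386592763708
-200 [0.4262 0.0932] [-198.2028   60.549 ] 0.43631650365389596
-187 [0.4387 0.0896] [-185.7254   56.9004] 0.4477694749224324
[ 38.3922 -11.2267]
```

Cam is within 0.3° of the low point. Next, go behind the thumb plate with the fingers shut.

```bash
python3 -m crank '[0,-50,15.2,0,0, 0,-100,30.4,0,0, 0,-150,45.6,0,0, 0,-190,57.8,0,0, 0,-212.6,64.7,0,0, 0,-212.6,64.7,-50,0, 0,-212.6,64.7,-100,0, 0,-212.6,64.7,-140,0, 0,-212.6,64.7,-140,0, 0,-212.6,64.7,-140,0]'; python3 -c "
from h import *
s=snap('side','s5');snap('wrist','w5');m=manip.sense();print(m['q'],m['force'],m['tcp_pos']);crop('s5',240,60,400,260,3,'s5c')"
```

```text
t: 9.78
tcp_pos: [0.4131, 0.0974, 0.118]
tool_rot: [0.701, -0.1, -0.699, -0.101]
force: [0.1, 0.1, 0.8]
finger_gap: 0.002
[-3.27750013e-02  5.26842901e-01  2.05050827e+00 -5.26517467e-05
  5.60177479e-01  1.82319763e+00] [0.55485645 0.26294249 0.09739493] [0.41322916 0.0975036  0.11876656]
```

View pics/s5c.png

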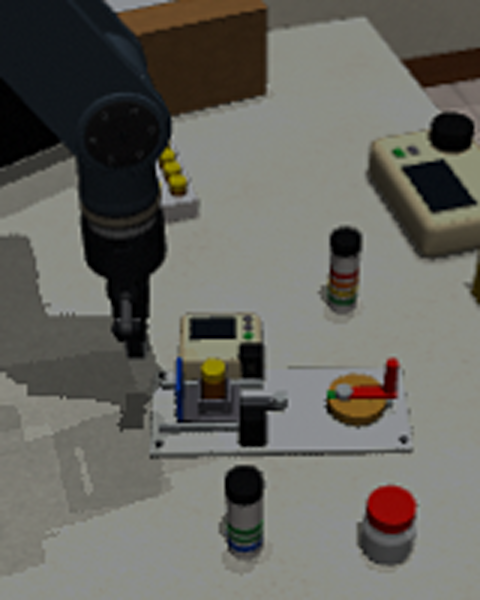

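View pics/w5.png

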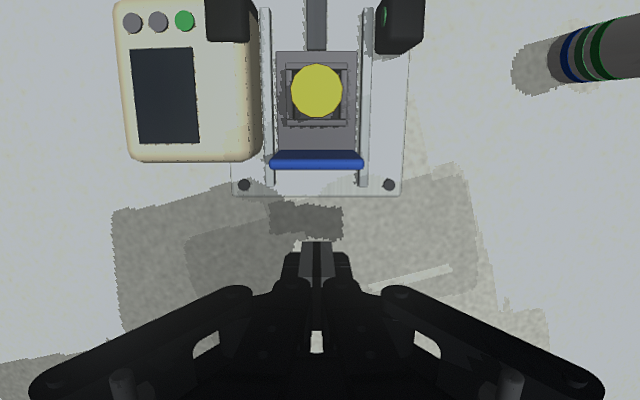

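Fingers (317,260) are lined up with the thumb plate's centre (316,163). I'll go down, then push slowly.

```bash
python3 -m crank '[0,0,0,-40,0, 0,0,0,-64,0, 0,0,0,-64,0, 0,7,-2.1,-64,0, 0,14,-4.2,-64,0, 0,19,-5.6,-64,0, 0,22,-6.4,-64,0, 0,24,-7,-64,0, 0,24,-7,-64,0]'; python3 -c "
from h import *
s=snap('wrist','w6');m=manip.sense();print(m['force'],m['tcp_pos'])"
```

```text
t: 11.0
tcp_pos: [0.4356, 0.0906, 0.0533]
tool_rot: [-0.7, 0.101, 0.7, 0.1]
force: [0.4, -0.0, 0.5]
finger_gap: 0.001
[0.07635869 0.28214638 0.06887563] [0.43538314 0.0906051  0.05323456]
```

View pics/w6.png

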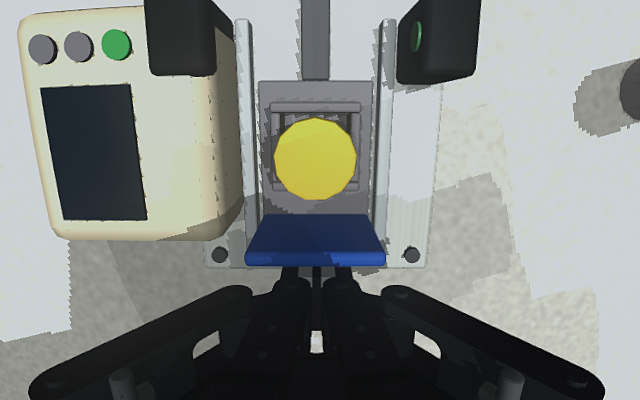

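```bash
python3 -m crank '[0,2.9,-0.8,0,0, 0,5.8,-1.7,0,0, 0,8.6,-2.5,0,0, 0,11.5,-3.4,0,0, 0,15.4,-4.5,0,0, 0,19.2,-5.6,0,0, 0,23,-6.7,0,0, 0,26.9,-7.9,0,0, 0,28.8,-8.4,0,0, 0,28.8,-8.4,0,0]'; python3 -c "
from h import *
s=snap('wrist','w7');m=manip.sense();print(m['force'],m['tcp_pos'])"
```

```text
t: 12.3
tcp_pos: [0.465, 0.082, 0.0533]
tool_rot: [0.7, -0.101, -0.7, -0.101]
force: [-1.1, 0.3, -1.4]
finger_gap: -0.004
[-0.40096881  0.53889    -0.6005246 ] [0.46499803 0.08200197 0.05332625]
```

View pics/w7.png

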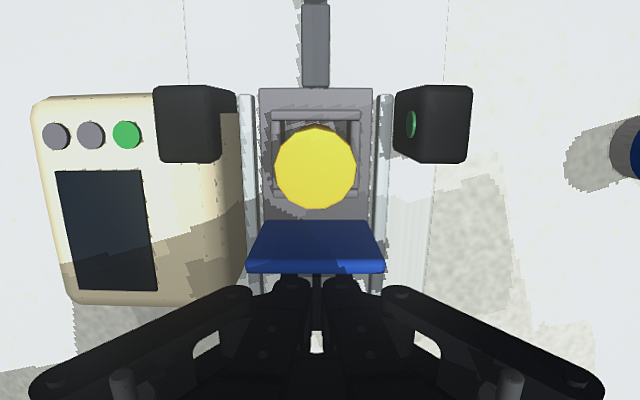

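```bash
python3 -c "
from h import *
for f,v in(('w6',265),('w7',273)):
  s=load(f);print(((atz(s,316,v,.063)[:2]-[.6182,.0371])@[.9598,-.2807]))"
python3 -m crank '[0,2.9,-0.8,0,0, 0,5.8,-1.7,0,0, 0,7.7,-2.2,0,0, 0,9.6,-2.8,0,0, 0,9.6,-2.8,0,0]'
```

```text
-0.17652868855877413
-0.14914183339032477
t: 12.98
tcp_pos: [0.4745, 0.0792, 0.0534]
tool_rot: [0.7, -0.101, -0.7, -0.1]
force: [-2.5, -0.8, 0.4]
finger_gap: 0.005
```

```bash
python3 -m crank '[0,1,-0.3,0,0, 0,1.9,-0.6,0,0, 0,1.9,-0.6,0,0]';python3 -m crank '[0,1,-0.3,0,0, 0,1,-0.3,0,0]';python3 -m crank '[0,1,-0.3,0,0, 0,1,-0.3,0,0]'
```

```text
t: 13.35
tcp_pos: [0.4761, 0.0788, 0.0533]
tool_rot: [0.7, -0.1, -0.7, -0.1]
force: [-1.6, 0.4, 1.1]
finger_gap: -0.001
t: 13.6
tcp_pos: [0.4768, 0.0785, 0.0534]
tool_rot: [-0.7, 0.1, 0.7, 0.1]
force: [-2.4, 0.6, 2.9]
finger_gap: -0.003
t: 13.85
tcp_pos: [0.4768, 0.0785, 0.0533]
tool_rot: [-0.699, 0.1, 0.701, 0.101]
force: [-3.5, 2.6, 3.8]
finger_gap: -0.005
```

```bash
python3 -m crank '[0,1,-0.3,0,0, 0,1,-0.3,0,0]';python3 -m crank '[0,1.9,-0.6,0,0, 0,1.9,-0.6,0,0, 0,1.9,-0.6,0,0]'; python3 -m crank '[0,1.9,-0.6,0,0, 0,1.9,-0.6,0,0, 0,1.9,-0.6,0,0]'
```

```text
t: 14.1
tcp_pos: [0.4768, 0.0785, 0.0533]
tool_rot: [-0.698, 0.1, 0.701, 0.101]
force: [-6.1, 2.5, 6.2]
finger_gap: 0.0
t: 14.48
tcp_pos: [0.4768, 0.0784, 0.0532]
tool_rot: [-0.697, 0.1, 0.703, 0.101]
force: [-8.6, 5.4, 6.6]
finger_gap: -0.001
t: 14.85
tcp_pos: [0.4768, 0.0783, 0.0532]
tool_rot: [-0.696, 0.1, 0.704, 0.101]
force: [-11.8, 6.7, 9.9]
finger_gap: 0.001
```

The plate has met a hard stop: force rises while the TCP stays put. Back off and check.

```bash
python3 -m crank '[0,-8,2.4,0,0, 0,-20,6,0,0, 0,-32,9.2,0,0, 0,-32,9.2,0,0, 0,-32,9.2,50,0, 0,-32,9.2,100,0, 0,-32,9.2,140,0, 0,-45,12.6,190,0, 0,-45,12.6,190,0, 0,-45,12.6,190,0]'; python3 -c "
from h import *
s=snap('wrist','w8');snap('side','s8');snap('top','t8');m=manip.sense();print(m['force'],m['tcp_pos']);crop('s8',240,60,400,260,3,'s8c');crop('t8',240,150,380,255,5.7,'t8c')"
```

```text
t: 16.1
tcp_pos: [0.4378, 0.0892, 0.2431]
tool_rot: [0.7, -0.101, -0.7, -0.101]
force: [0.2, -0.1, -0.2]
finger_gap: 0.003
[-0.38136283 -0.85537659  1.37725742] [0.43725042 0.08914648 0.24194962]
```

View pics/w8.png

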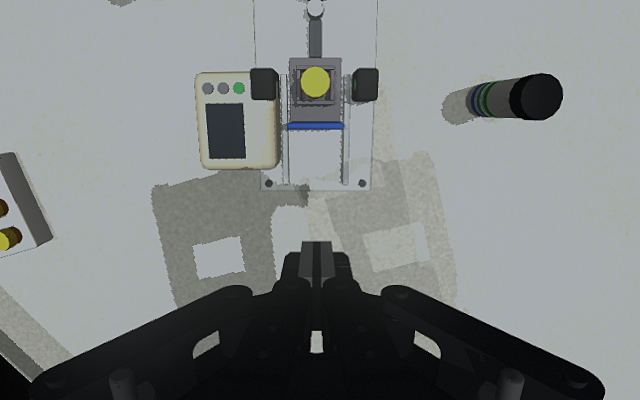

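View pics/s8c.png

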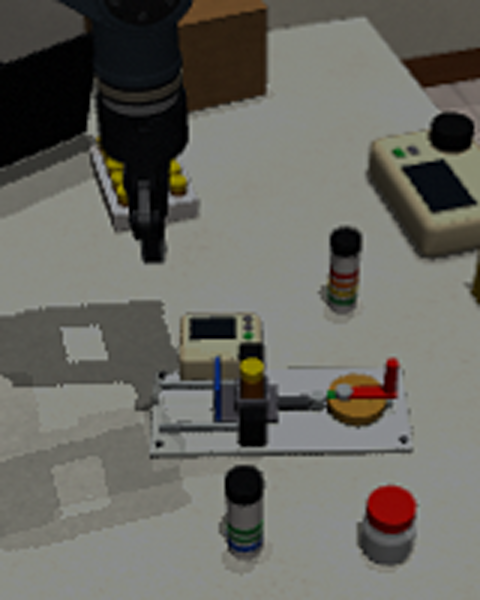

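View pics/t8c.png

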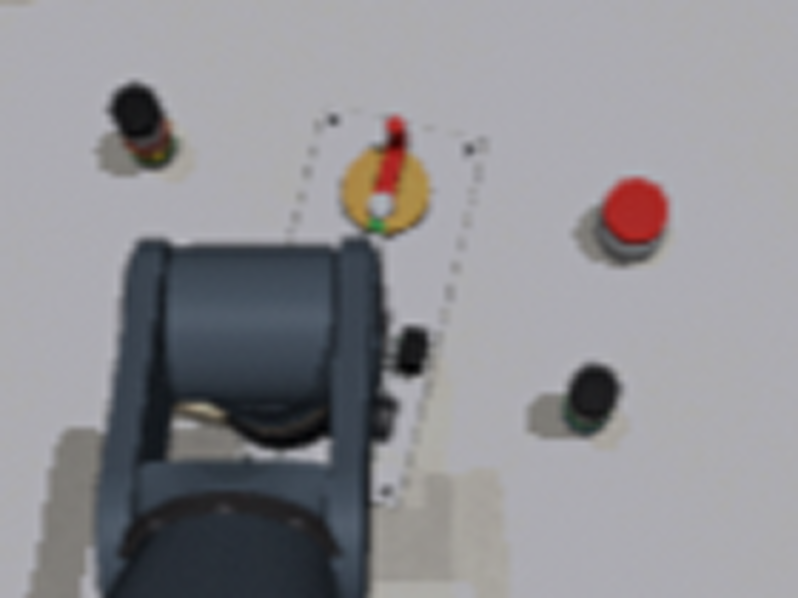

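```bash
python3 -c "
from h import *
crop('w8',270,0,370,140,4.2,'w8c')
s=load('w8')
e=np.array([.9598,-.2807]);q=lambda u,v,z:((atz(s,u,v,z)[:2]-[.6182,.0371])@e, (atz(s,u,v,z)[:2]-[.6182,.0371])@[.2807,.9598])
print('thumb rear top',q(316,129,.065),'vial',q(315,82,.074),'bolts',q(269,183,.012),q(362,183,.012))"
```

```text
thumb rear top (np.float64(-0.1359801975337577), np.float64(-0.0008876807478659028)) vial (np.float64(-0.09749541112698461), np.float64(-0.00010180434108022246)) bolts (np.float64(-0.1952616525468374), np.float64(0.04946633939956886)) (np.float64(-0.19533422175006307), np.float64(-0.05003530402978792))
```

View pics/w8c.png

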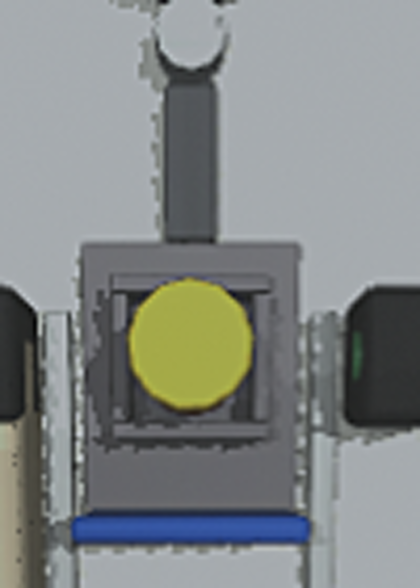

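The vial (190,345) stands in its socket between the optics. The thumb plate is at -136.0 mm, i.e. 40.0 mm of travel. Last check is the cam angle from the top and side views.

```bash
python3 -c "
from h import *
s=load('t8');c=lambda u,v,z:atz(s,240+u/5.7-.4,150+v/5.7-.4,z)
a=lambda d:np.degrees(np.arctan2(d[1],d[0]))
P=c(380,204,.036);print(a(c(395,124,.076)-P),a(c(385,191,.028)-c(376.5,226,.028)),c(395,124,.076))
s=load('s8');c=lambda u,v,z:atz(s,240+u/3-.4,60+v/3-.4,z)
P=c(343,391,.036);print(a(c(392,363,.076)-P),c(392,363,.076))"
```

```text
-17.148467741535093 -16.22447446175887 [0.66511533 0.02354083 0.076     ]
-15.866197957374597 [0.66418935 0.02373384 0.076     ]
```

Peg is at (0.6647, 0.0236), the expected low point (target (0.6643, 0.0236)), and nothing is touching.

```bash
python3 -c "
from station import workorder
print(workorder.sign_off())"
```

```text
the job is handed in; nothing more can be done
None
```

The cam is at its low point, the carriage is fully home, and the job was handed in at about 16 s.

- **Cam:** I gripped the red peg lightly and turned it clockwise about 180° to the low point. The close-up wrist view taken right after release put the peg within about 0.3° of straight away from the carriage. After the carriage push, the coarser top and side views put it within about 1°, with the peg within 1 mm of where it should be.
- **Carriage:** I pushed the thumb plate with the shut fingers until the force rose to about 17 N with no more movement. The rear face then measured 136.0 mm behind the pivot, which is 40.0 mm of travel.
- **Vial:** It stands upright in its socket between the optic blocks.
- **Other things on the bench:** Both tubes and the jar look unmoved in the pictures, and the arm stayed well clear of them. I did not re-measure the rack, timer or cup, but the arm never went near them.
- **Arm:** It was raised clear, touching nothing, with the wrist force near zero (under 2 N).

No check failed. The first top-view reading of the peg was off by about 10 mm, so I set it aside and used the wrist view.

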